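Open the bayonet lid of a tilted mixer and weigh the jar

TASK

The tumble mixer has finished: turn its bayonet lid counter-clockwise until the lugs reach the slots, lift it straight off along the pot's tilted axis without forcing it, and lay it flat on the bare table, grip upward. Then take the balm jar out of the pot and stand it upright in the middle of the scale's pan. Set both down rather than dropping them, and leave the other things on the table where they are.

Things in the scene. Friction and masses are not known exactly. Their poses are not given: they have to be found in the camera images.
- pot: Steel mixer pot, 112 mm wide, held by its brake between two upright cheeks (tops at z = 0.157) on a grey base of 190 x 180 mm; no part is more than 100 mm to either side. The axis leans 30 degrees from vertical toward the mixer's front, which roughly faces the robot. Origin: centre of the pot's flat deck, on which the lid sits; z: out of the pot along the tilted axis; slots at +y and -y.
- pot_slot (a point): Middle of the +y slot (the other is opposite), 46 mm from the axis and 12 mm above the deck; axes as the pot's. Each slot is a 44 degree wide gap between two curved rails. The rails' underside is 7 mm and their top 12 mm above the deck; the opening inside them is 79 mm across. A wall past each slot stops a lid turned counter-clockwise at about 9 degrees beyond the slot's middle.
- lid_grip (a point): Grey fluted lid, about 160 g: upturned cup, 74 mm diameter (68 inside), 50 mm high, with a grip bar on top 60 mm long, 14 thick, 26 high. This point: centre of the bar, on the axis, 63 mm above the lid's lower edge. z: lid axis, out of the pot; x: along the bar. Turns with little resistance. The jar stands inside: the lid must rise 45 mm along the axis before it may move sideways.
- lid_lug (a point): Middle of one of the lid's two lugs; axes as lid_grip's. The lugs stand out opposite each other below the two ends of the grip bar, 5 mm thick and 18 mm wide, 95 mm over their tips. The lid starts seated, lugs under the rails, 35 to 62 degrees clockwise of the slots (seen from above the lid); it lifts out when the bar points along the line through the two slots, within about 8 degrees.
- jar_mid (a point): Small amber jar with a cream screw lid, 54 mm diameter, 32 mm high, about 70 g, standing in the pot's nest under the mixer lid (tilted as the pot is). This point: centre of the jar, 16 mm above its underside; z: its axis, upward.
- pot_nest (a point): Centre of the floor of the jar's nest, on the pot's axis 10 mm above the deck; axes as the pot's. The nest is a hub 63 mm across with a rim 6 mm high round the jar, so the jar's upper 26 mm stand free above the rim and all round above the rails.
- scale_pan (a point): Round steel pan, 112 mm diameter, of a white bench scale 170 x 150 mm with a blank dark display toward the robot; it does not move. Mixer and scale may stand either way round, one left, one right. This point: centre of the pan's top surface, 46 mm above the table.
- tall_bottle: Bystander, to be left alone: tall translucent bottle, 67 mm diameter, 214 mm high, standing between mixer and scale, toward the back. Origin at the centre of its underside.
- small_flask: Bystander, to be left alone: small polished aluminium flask, 41 mm diameter, 106 mm high, standing in front of the machines. Origin at the centre of its underside.
- sample_tube: Bystander, to be left alone: clear sample tube with white cap, 20 x 78 x 20 mm, lying in front on the left. Origin at the centre of its underside.
- pen: Bystander, to be left alone: gloss pen, 16 x 140 x 16 mm, lying in front on the right. Origin at the centre of its underside.
- black_flask: Bystander, to be left alone: black glass flask, 66 x 85 mm, 97 mm high, standing on the right. Origin at the centre of its underside.

How it is judged:
By the outcome, as a careful person would: the job done as asked, in the order asked, and still so for the second after the job is handed in, with the robot touching nothing.
It also fails if it takes over 61 s, if anything falls off the work surface, if the arm or the gripper's body presses on something with over 40 N, if the wrist force passes 120 N, or if a joint passes its speed limit or range.

ROBOT

A 6-joint arm with a two-finger parallel gripper is mounted at the origin on a cart in front of the work surface, level with it; the furniture and walls round the work are solid. World frame = base frame: x ahead of the robot, y to its left, z up, the work surface at z = 0. Lengths are in m, angles in rad, forces in N, time in s.
With the tool pointing down it reaches from about 0.275 to 0.825 m from the base axis. Payload 4.9 kg.
Tool frame: the origin (TCP) lies midway between the tips of the shut fingers; the grasp point (between the pads) lies 19 mm behind it (grip_point_offset is the distance from the TCP to the grasp point, in m); z points along the fingers, x is the direction in which the jaws open and shut, and the axes are right-handed (so a half turn about z gives the same grasp; the last joint's range is limited). The gripper opens to 85 mm and grips with 20 to 120 N. Pads are 22 mm wide; open, the fingers measure 114 mm over their backs; the gripper's body (76 mm by 85 mm) begins 54 mm behind the grasp point. The pads swing forward as they close: fully open they stand 13 mm farther back than shut.
Start: joints at [-1.358, 0.326, -0.193, 1.052, 0, 1.437], TCP at [0.187, -0.517, 0.231] pointing down, gripper open.
Joint ranges: [-2.65, 2.65], [-0.97, 1.79], [-1.3, 1.35], [-1.93, 2.1], [-1.47, 1.37], [-3.14, 3.14]. Speed limits (rad/s): [2.57, 2.57, 3.14, 3.14, 3.14, 3.14].

INTERFACE

Orientations are given as a rotation vector (axis times angle).
In Python, from cell import * gives the robot as it stands. Calls block until the motion is done:
- movep(position, orientation): joint-space move of the TCP to a pose.
- move_l(position, velocity=0.15, rot=None, until_force=None): straight line of the TCP; rot=None keeps the orientation; velocity is the mean speed in m/s. With until_force (N) it stops when the force on the tool has changed by that much, and returns True; else False.
- set_joints(angles): joint-space move.
- let_go() and grab(newtons=None): open the fingers fully, or close them until they stop; newtons is the grip in N (None keeps the last).
- sleep(seconds).
- ik(position, orientation): joint angles nearest the present ones, or None.
- get_state(): the state.
- grab_frame(name): name is "scene" or "top" or "wrist"; returns a dict with "img" (384x512x3 uint8, red, green, blue), "fx", "fy", "cx", "cy" (pixels), "cam_to_world" (4x4, takes a point from camera to world coordinates); the wrist camera has in their place "T_tool_cam" (4x4, takes a point from camera to tool coordinates, whose origin is the TCP and whose axes are the tool frame's). Camera axes: x right, y down, z forward; pixel columns grow to the right and rows downward; lengths in m; the calibration is good to about 2 mm. A picture is of the moment at which its call begins: read the wrist's pose just before it. There is no depth.
A pose or a line that the arm cannot do raises MotionError and nothing moves.
- sign_off(): hands the job in, once; it reports no verdict.
Trained networks look in the newest picture that a camera, given by its name, has taken for a name from the list of things; names that differ only in an ending like _2 or _b are one class to them, and where a whole thing is asked for, a point or a joint stands for the part that bears it (a point fixed in the world has none). Each returns a list of dicts, best first, with "score" (0 to 1); they miss things now and then, are a little off and sometimes report something else, mostly with a low value. They report only what shows in the picture. A call takes as long as a camera call.
- spot_in(camera, name): "centre" ([column, row] in pixels, amid what is visible of it).
- silhouettes(camera, name): "mask" (384x512 bool, what is visible of it) and "centre" ([column, row] in pixels, amid what is visible of it).
- tip_of(camera, name): "centre" ([column, row] in pixels: a listed point, or the origin of a listed thing).
The state is a dict: "clock": time; "q": joint angles; "joint_velocities": joint speeds; "tau": joint torques, N m; "position": TCP position; "eef_rot": TCP orientation; "contact_force": force on the tool from outside, world axes, zero at the start; "wrist_torque": the same for the moment, N m; "finger_gap": opening from 0.0 (shut) to 1.0 (fully open).
Only numpy, scipy, OpenCV 4.12 (cv2) and the standard library are available. Lean on these libraries where they do the work, as an engineer would, in place of code of your own. Each camera call takes 0.05 s, during which the arm holds its last target.

## Working session

There is one attempt and no reset: what is moved stays moved. The work goes in short steps, each a Python script; the robot and the scene stay as the last script left them, time stands still between calls to the robot, and variables do not carry over. Pictures are saved under pics/ and viewed, and the job is handed in when it is done.

```bash
mkdir -p pics; ls; cat > h.py <<'E'
from cell import *
import numpy as np, cv2
from scipy.spatial.transform import Rotation as R
def snap(n,f):
    fr=grab_frame(n); cv2.imwrite('pics/'+f,fr['img'][:,:,::-1]); return fr
E
python3 - <<'E'
from h import *
for c in('scene','top'):
    f=snap(c,c+'0.png'); print(c,f['fx'],f['fy'],f['cx'],f['cy'],np.round(f['cam_to_world'],4).tolist())
    for n in ['pot','pot_slot','lid_grip','lid_lug','scale_pan','tall_bottle','small_flask','sample_tube','pen','black_flask']:
        print(n,[(np.round(d['centre'],1).tolist(),round(d['score'],2)) for d in tip_of(c,n)][:3])
s=get_state(); print(s)
E
```

```text
pics
scene 490.6965807751615 490.6965807751615 253.83915686892485 197.28664136755887 [[-0.7806, -0.4408, 0.443, -0.0225], [-0.6249, 0.5622, -0.5417, 0.6099], [-0.0102, -0.6997, -0.7143, 1.0831], [0.0, 0.0, 0.0, 1.0]]
pot [([254.4, 160.8], 0.58)]
pot_slot [([256.3, 170.0], 0.72)]
lid_grip [([267.4, 150.5], 0.85)]
lid_lug [([244.0, 162.8], 0.83)]
scale_pan [([158.1, 274.2], 0.96)]
tall_bottle [([186.7, 229.0], 0.79)]
small_flask [([272.3, 279.4], 0.65)]
sample_tube [([226.1, 341.8], 0.77)]
pen [([331.4, 223.3], 0.58)]
black_flask [([307.3, 176.5], 0.92)]
top 388.5193421021603 388.5193421021603 251.8809781172697 193.66192550452766 [[0.0166, -0.9953, 0.0957, 0.4225], [-0.9999, -0.016, 0.0062, -0.0979], [-0.0047, -0.0958, -0.9954, 1.2567], [0.0, 0.0, 0.0, 1.0]]
pot [([294.0, 158.3], 0.74), ([278.9, 167.0], 0.49)]
pot_slot [([280.1, 167.0], 0.86)]
lid_grip [([298.1, 168.4], 0.63)]
lid_lug [([282.3, 151.2], 0.81)]
scale_pan [([160.5, 160.9], 0.83)]
tall_bottle [([225.4, 137.4], 0.85)]
small_flask [([351.2, 185.6], 0.73), ([222.7, 231.7], 0.59)]
sample_tube [([155.8, 237.6], 0.43), ([348.3, 186.6], 0.28)]
pen [([305.7, 240.4], 0.71)]
black_flask [([344.9, 185.2], 0.89)]
{'clock': 1.1, 'q': array([-1.35821658e+00,  3.26207611e-01, -1.92565975e-01,  1.05199057e+00,
        2.49702639e-05,  1.43660514e+00]), 'joint_velocities': array([-1.40446114e-04, -8.78291651e-05,  1.50515168e-03,  7.64695990e-05,
       -1.34376272e-04, -4.15948007e-04]), 'tau': array([-5.71640558e-04, -4.43338037e+01,  2.62760586e+01,  1.04834460e-03,
        1.48455088e-04,  1.48522730e-05]), 'position': array([ 0.18695557, -0.51729272,  0.23128963]), 'eef_rot': array([ 2.57136983e+00, -1.80489324e+00,  6.37265248e-05]), 'contact_force': array([-0.92183377, -0.3313676 ,  0.91152409]), 'wrist_torque': array([-0.0229091 , -0.01705914, -0.01694317]), 'finger_gap': 1.0010450496360972}
```

View pics/scene0.png

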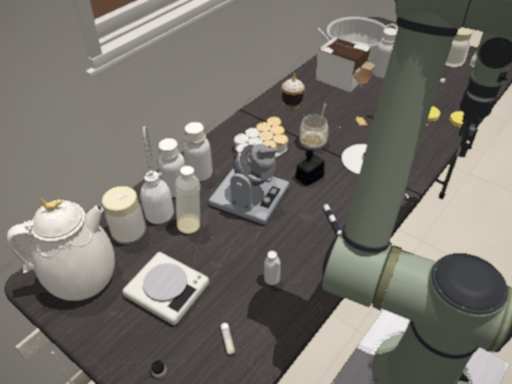

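View pics/top0.png

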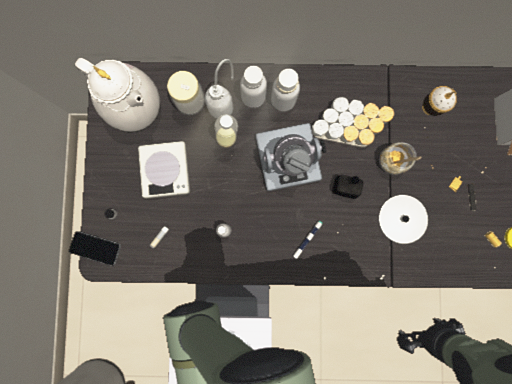

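```bash
cat >> h.py <<'E'
def ray(fr,uv,T=None):
    T=fr['cam_to_world'] if T is None else T
    d=np.array([(uv[0]-fr['cx'])/fr['fx'],(uv[1]-fr['cy'])/fr['fy'],1.]); d=T[:3,:3]@d
    return T[:3,3].copy(),d/np.linalg.norm(d)
def tri(rays):
    A=np.zeros((3,3));b=np.zeros(3)
    for o,d in rays:
        P=np.eye(3)-np.outer(d,d);A+=P;b+=P@o
    x=np.linalg.solve(A,b); return x,[np.linalg.norm((np.eye(3)-np.outer(d,d))@(x-o)) for o,d in rays]
def onz(r,z): o,d=r; return o+d*(z-o[2])/d[2]
def proj(fr,p,T=None):
    T=fr['cam_to_world'] if T is None else T
    c=T[:3,:3].T@(np.asarray(p)-T[:3,3]); return np.array([fr['cx']+fr['fx']*c[0]/c[2],fr['cy']+fr['fy']*c[1]/c[2]])
def toolT():
    s=get_state();T=np.eye(4);T[:3,:3]=R.from_rotvec(s['eef_rot']).as_matrix();T[:3,3]=s['position'];return T
def wsnap(f):
    T=toolT(); fr=snap('wrist',f); fr['cam_to_world']=T@fr['T_tool_cam']; return fr
E
python3 - <<'E'
from h import *
S=grab_frame('scene');T=grab_frame('top')
for n in ['pot','pot_slot','lid_grip','lid_lug','scale_pan','tall_bottle','small_flask','sample_tube','pen','black_flask']:
    a=tip_of('scene',n);b=tip_of('top',n)
    if a and b:
        x,e=tri([ray(S,a[0]['centre']),ray(T,b[0]['centre'])]);print(n,x.round(3),np.round(e,4))
w=wsnap('w0.png');print(w['T_tool_cam'].round(3).tolist(),w['fx'],w['cx'],w['cy'])
i=T['img'][110:200,240:330];cv2.imwrite('pics/topz.png',cv2.resize(i[:,:,::-1],None,fx=6,fy=6,interpolation=cv2.INTER_CUBIC))
i=S['img'][130:225,205:295];cv2.imwrite('pics/scz.png',cv2.resize(i[:,:,::-1],None,fx=6,fy=6,interpolation=cv2.INTER_CUBIC))
E
```

```text
pot [ 0.642 -0.214  0.145] [0.0016 0.0016]
pot_slot [ 0.609 -0.165  0.162] [0.0011 0.0011]
lid_lug [ 0.65  -0.173  0.173] [0.0005 0.0005]
tall_bottle [ 0.739 -0.002 -0.023] [0.0022 0.0022]
small_flask [ 0.418 -0.003  0.014] [0. 0.]
sample_tube [0.399 0.202 0.006] [0.0048 0.0048]
[[1.0, -0.0, -0.001, 0.001], [0.001, 0.953, 0.302, -0.076], [0.001, -0.302, 0.953, -0.144], [0.0, 0.0, 0.0, 1.0]] 286.7811193354051 256.7407764507522 191.89277972088502
```

View pics/topz.png

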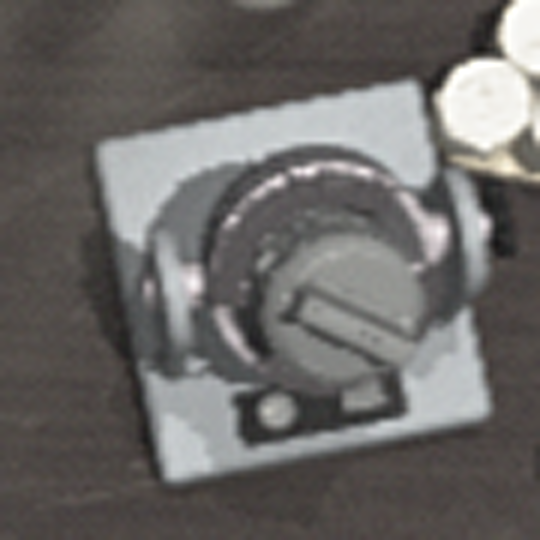

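View pics/scz.png

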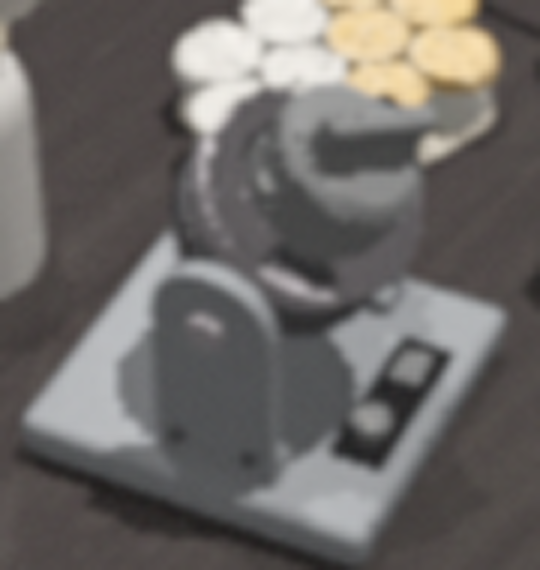

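```bash
cat >> h.py <<'E'
def potR(yaw,tilt=np.radians(30)):
    # columns: u (downhill/front), h (left), axis
    f=np.array([-np.cos(yaw),-np.sin(yaw),0]); a=np.sin(tilt)*f+np.cos(tilt)*np.array([0,0,1])
    u=np.cos(tilt)*f-np.sin(tilt)*np.array([0,0,1]); return np.c_[u,np.cross(a,u),a]
def toolrot(axis,jaw):
    z=-axis/np.linalg.norm(axis); x=jaw-z*(jaw@z); x/=np.linalg.norm(x); return R.from_matrix(np.c_[x,np.cross(z,x),z]).as_rotvec()
E
python3 - <<'E'
from h import *
P=potR(np.radians(11.3)); print(P.round(3))
c=np.array([.642,-.214,.145]); g=c+.063*P[:,2]
for n in('scene','top'):
    f=grab_frame(n);print(n,proj(f,c),proj(f,g),proj(f,c+.012*P[:,2]+.046*P[:,1]),proj(f,c+.012*P[:,2]-.046*P[:,1]))
for off in (0,.1):
  for ang in range(-180,180,30):
    j=np.cos(np.radians(ang))*P[:,0]+np.sin(np.radians(ang))*P[:,1]
    q=ik(g+P[:,2]*(off-.01),toolrot(P[:,2],j)); print(off,ang,None if q is None else np.round(q,2))
E
```

```text
[[-0.849  0.196 -0.49 ]
 [-0.17  -0.981 -0.098]
 [-0.5    0.     0.866]]
scene [255.84411472 162.62030068] [265.79628449 151.26286846] [264.8678624  151.18368424] [250.20625059 170.24009685]
top [294.93856828 155.70284831] [299.20870428 162.97289244] [311.44046897 154.1792694 ] [279.97936975 159.88381968]
0 -180 [-0.63  0.29 -0.49  0.42  0.38  0.82]
0 -150 [-0.63  0.29 -0.49  0.42  0.38  0.29]
0 -120 [-0.63  0.29 -0.49  0.42  0.38 -0.23]
0 -90 [-0.63  0.29 -0.49  0.42  0.38 -0.75]
0 -60 [-0.63  0.29 -0.49  0.42  0.38 -1.28]
0 -30 [-0.63  0.29 -0.49  0.42  0.38 -1.8 ]
0 0 [-0.63  0.29 -0.49  0.42  0.38 -2.33]
0 30 [-0.63  0.29 -0.49  0.42  0.38 -2.85]
0 60 [-0.63  0.29 -0.49  0.42  0.38  2.91]
0 90 [-0.63  0.29 -0.49  0.42  0.38  2.39]
0 120 [-0.63  0.29 -0.49  0.42  0.38  1.86]
0 150 [-0.63  0.29 -0.49  0.42  0.38  1.34]
0.1 -180 [-0.7   0.15 -0.43  0.65  0.4   0.74]
0.1 -150 [-0.7   0.15 -0.43  0.65  0.4   0.22]
0.1 -120 [-0.7   0.15 -0.43  0.65  0.4  -0.31]
0.1 -90 [-0.7   0.15 -0.43  0.65  0.4  -0.83]
0.1 -60 [-0.7   0.15 -0.43  0.65  0.4  -1.35]
0.1 -30 [-0.7   0.15 -0.43  0.65  0.4  -1.88]
0.1 0 [-0.7   0.15 -0.43  0.65  0.4  -2.4 ]
0.1 30 [-0.7   0.15 -0.43  0.65  0.4  -2.93]
0.1 60 [-0.7   0.15 -0.43  0.65  0.4   2.83]
0.1 90 [-0.7   0.15 -0.43  0.65  0.4   2.31]
0.1 120 [-0.7   0.15 -0.43  0.65  0.4   1.79]
0.1 150 [-0.7   0.15 -0.43  0.65  0.4   1.26]
```

```bash

python3 - <<'E'
from h import *
P=potR(np.radians(11.3)); c=np.array([.642,-.214,.145]); g=c+.063*P[:,2]
for k,ang in enumerate((-180,-120,-60)):
    j=np.cos(np.radians(ang))*P[:,0]+np.sin(np.radians(ang))*P[:,1]
    movep(g+P[:,2]*.09,toolrot(P[:,2],j)); f=wsnap(f'wa{k}.png')
    np.save(f'wa{k}.npy',f['cam_to_world'])
    for n in ['pot','pot_slot','lid_grip','lid_lug']:
        print(k,n,[(np.round(d['centre'],1).tolist(),round(d['score'],2)) for d in tip_of('wrist',n)][:3])
    print(get_state()['clock'],proj(f,c),proj(f,g))
    cv2.imwrite(f'pics/wa{k}.png',cv2.resize(f['img'][:,:,::-1],(768,576)))
E
```

```text
0 pot []
0 pot_slot [([240.1, 134.1], 0.96)]
0 lid_grip [([255.1, 191.8], 0.78)]
0 lid_lug [([280.6, 142.2], 0.59)]
4.3167 [257.62798744 175.47274436] [257.66535903 193.53357857]
1 pot []
1 pot_slot [([287.6, 144.0], 0.8)]
1 lid_grip [([256.7, 199.5], 0.96)]
1 lid_lug [([299.0, 181.4], 0.89)]
5.55 [257.53726826 176.93694302] [257.67961538 195.17571036]
2 pot []
2 pot_slot [([302.5, 192.5], 0.93)]
2 lid_grip [([259.8, 202.6], 0.65)]
2 lid_lug [([259.3, 200.5], 0.53)]
6.7833 [257.05539159 177.45123301] [257.23333822 195.82805957]
```

View pics/wa0.png

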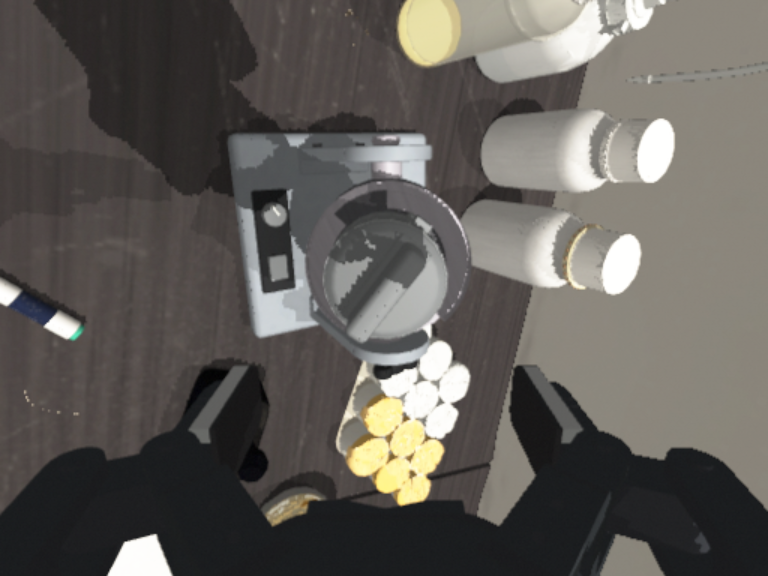

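View pics/wa1.png

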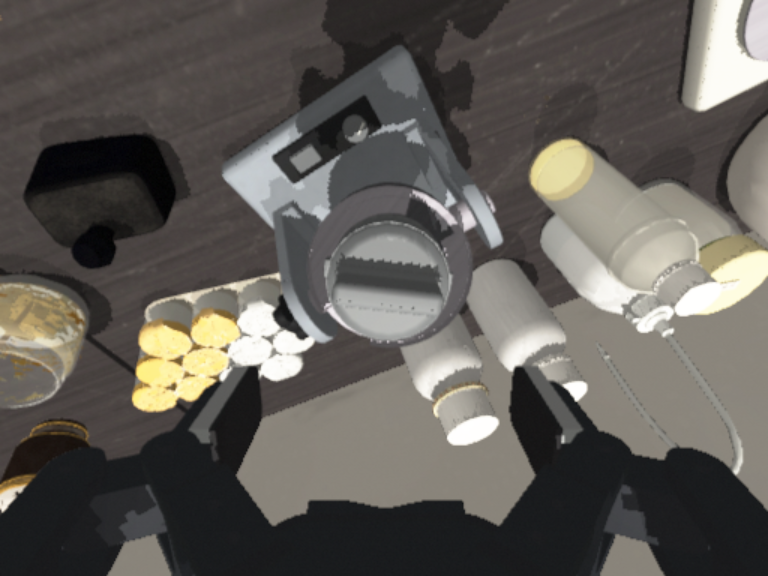

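View pics/wa2.png

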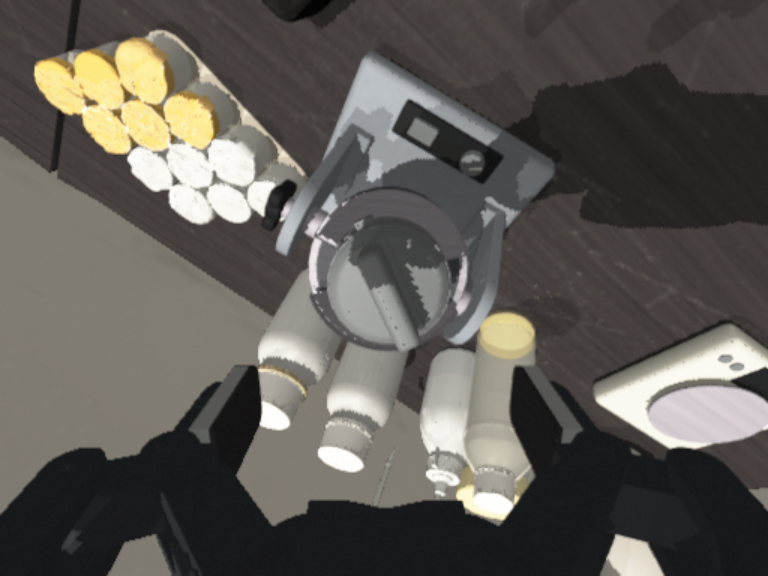

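```bash

python3 - <<'E'
from h import *
fx=286.7811;f=dict(fx=fx,fy=fx,cx=256.7408,cy=191.8928)
Ts=[np.load(f'wa{k}.npy') for k in range(3)]
sl=[(240.1,134.1),(287.6,144.),(302.5,192.5)]; gr=[(255.1,191.8),(256.7,199.5),(259.8,202.6)]
# bar top centre by eye
bt=[((352,332),(408,250)),None,((370,255),(405,342))]
S=grab_frame('scene');T=grab_frame('top')
for n,l in(('slot',sl),('grip',gr)):
    rs=[ray(f,u,t) for u,t in zip(l,Ts)]
    print(n,*tri(rs))
x,_=tri([ray(f,u,t) for u,t in zip(gr,Ts)]); s,_=tri([ray(f,u,t) for u,t in zip(sl,Ts)])
lug=[(280.6,142.2),(299,181.4)]; print('lug',tri([ray(f,u,t) for u,t in zip(lug,Ts)]))
print('lugstatic',tri([ray(S,(244,162.8)),ray(T,(282.3,151.2))]))
# base corner on z~? report yaw from top image base edges
for z in(.0,.02):
    p=[onz(ray(T,(240+a/6,110+b/6)),z) for a,b in((100,145),(418,85),(490,415),(165,480))]
    p=np.array(p); print(z,p.round(3).tolist(),p.mean(0))
    for a,b in((0,1),(3,2),(0,3),(1,2)): d=p[b]-p[a];print(np.degrees(np.arctan2(d[1],d[0])),np.linalg.norm(d))
for yd in (8,11.3,14):
    P=potR(np.radians(yd)); d=P.T@(s-x);print(yd,'slot in pot frame rel grip',d.round(4),np.degrees(np.arctan2(d[0],-d[1])))
E
```

```text
slot [ 0.60925683 -0.17476569  0.15469544] [np.float64(0.0009832218944717515), np.float64(0.0022178277333832386), np.float64(0.0023697408399367217)]
grip [ 0.60364743 -0.21914396  0.21008876] [np.float64(0.0031762923359010863), np.float64(0.0029402058857328638), np.float64(0.001272262418099794)]
lug (array([ 0.64912656, -0.17542112,  0.16589067]), [np.float64(0.000366098342816648), np.float64(0.00036609834281666875)])
lugstatic (array([ 0.65147701, -0.17496038,  0.16614069]), [np.float64(0.0014161460237280903), np.float64(0.0014161460237281374)])
0.0 [[0.741, -0.103, 0.0], [0.777, -0.277, 0.0], [0.594, -0.317, 0.0], [0.556, -0.141, 0.0]] [ 0.66708692 -0.20924815  0.        ]
-78.22886643896557 0.17833161112004764
-77.71447950460492 0.18013117339214937
-168.3457348250759 0.1884635522807784
-167.79715019645144 0.18685131424290613
0.02 [[0.736, -0.102, 0.02], [0.771, -0.274, 0.02], [0.592, -0.313, 0.02], [0.554, -0.14, 0.02]] [ 0.66319384 -0.20747648  0.02      ]
-78.22886643896555 0.17549362865202198
-77.7144795046049 0.1772645525568356
-168.3457348250759 0.18546432935066853
-167.79715019645144 0.18387774858834613
8 slot in pot frame rel grip [ 0.0175 -0.0432 -0.0538] 22.110806332396105
11.3 slot in pot frame rel grip [ 0.0154 -0.0424 -0.0551] 19.95587804315293
14 slot in pot frame rel grip [ 0.0137 -0.0417 -0.0561] 18.167902214610397
```

```bash
cat > ov.py <<'E'
from h import *
import sys
def poly(img,f,T,pts,col,s=3,off=(0,0)):
    q=np.array([(proj(f,p,T)-off)*s for p in pts]); cv2.polylines(img,[np.round(q*16).astype(int)],False,col,1,cv2.LINE_AA,4)
def overlay(img,f,T,c,P,slot,bar,lift=0,s=3,lid=True,off=(0,0)):
    pt=lambda r,an,z:c+P@np.array([r*np.cos(np.radians(an)),r*np.sin(np.radians(an)),z])
    circ=lambda r,z,a0=0,a1=360:[pt(r,a,z) for a in np.linspace(a0,a1,60)]
    if lid:
        poly(img,f,T,circ(.037,.05+lift),(0,255,0),s,off)
        bx=lambda l,w,z:c+P@(np.array([[np.cos(np.radians(bar)),-np.sin(np.radians(bar)),0],[np.sin(np.radians(bar)),np.cos(np.radians(bar)),0],[0,0,1]])@np.array([l,w,z]))
        poly(img,f,T,[bx(a*.03,b*.007,.076+lift) for a,b in((1,1),(1,-1),(-1,-1),(-1,1),(1,1))],(0,0,255),s,off)
        for sg in(1,-1): poly(img,f,T,[bx(sg*.037,-.009,.0045+lift),bx(sg*.0475,-.009,.0045+lift),bx(sg*.0475,.009,.0045+lift),bx(sg*.037,.009,.0045+lift)],(255,255,0),s,off)
    poly(img,f,T,circ(.056,0),(255,0,255),s,off)
    for k in(0,180):
        poly(img,f,T,circ(.0395,.012,slot+22+k,slot+158+k),(0,255,255),s,off)
        poly(img,f,T,[pt(.0395,slot+k,.012),pt(.053,slot+k,.012)],(0,165,255),s,off)
E
python3 - <<'E'
from ov import *
fx=286.7811;f=dict(fx=fx,fy=fx,cx=256.7408,cy=191.8928)
Ts=[np.load(f'wa{k}.npy') for k in range(3)]
P=potR(np.radians(12)); 
lug=P.T@(np.array([.6491,-.1754,.1659])-np.array([.6036,-.2191,.2101])); print('lug',lug,np.degrees(np.arctan2(lug[1],lug[0])))
x=np.array([.6036,-.2191,.2101])
c=x-.063*P[:,2];print(c)
off=(170,90)
for k in range(3):
    im=cv2.imread(f'pics/wa{k}.png'); im=cv2.resize(cv2.resize(im,(512,384))[90:260,170:340],None,fx=4,fy=4,interpolation=cv2.INTER_CUBIC)
    overlay(im,f,Ts[k],c,P,-70,-115+0,s=4,off=off); cv2.imwrite(f'pics/ov{k}.png',im[:600])
E
```

```text
lug [-0.02431156 -0.03328507 -0.06507405] -126.14455963487879
[ 0.63441165 -0.21255078  0.1555404 ]
```

View pics/ov0.png

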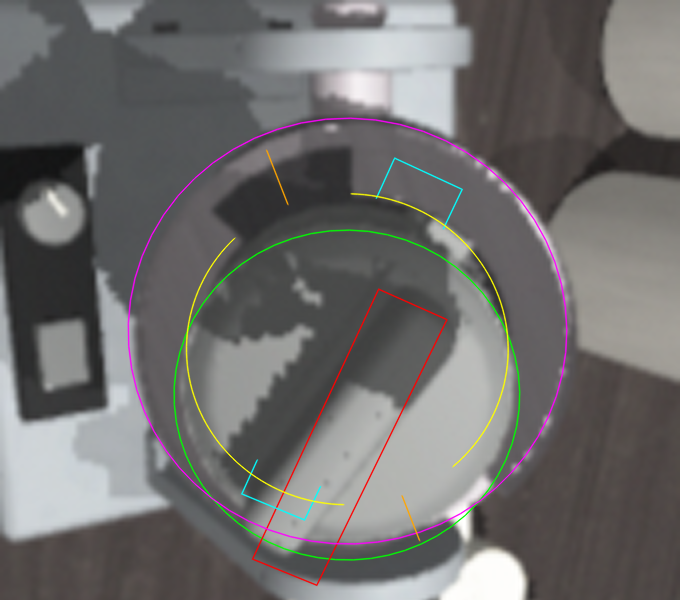

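View pics/ov2.png

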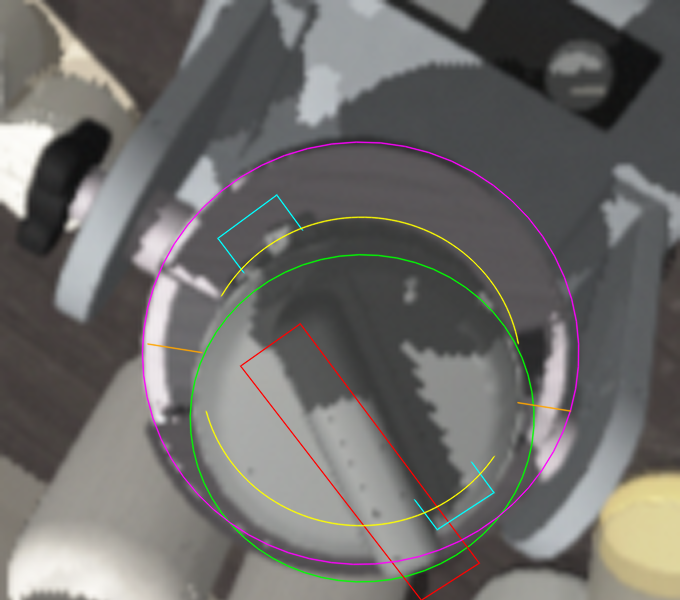

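View pics/ov1.png

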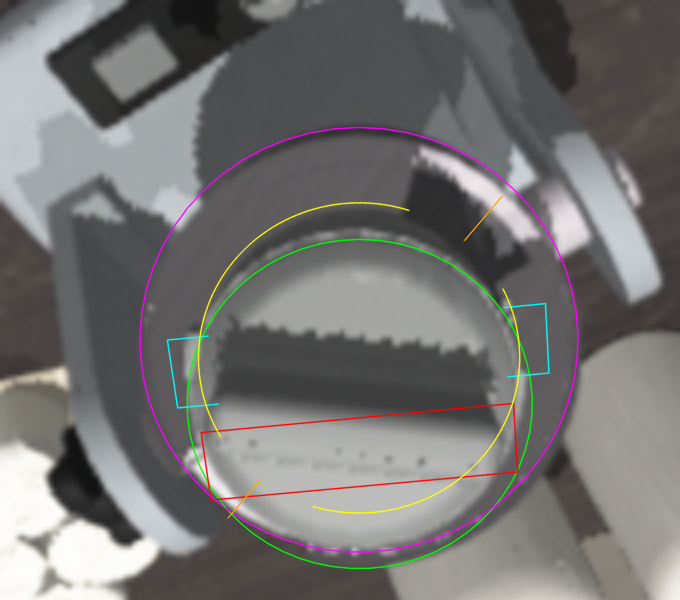

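```bash
sed -i 's/circ(.056,0)/circ(.056,.012)/' ov.py
python3 - <<'E'
from ov import *
fx=286.7811;f=dict(fx=fx,fy=fx,cx=256.7408,cy=191.8928)
Ts=[np.load(f'wa{k}.npy') for k in range(3)]
P=potR(np.radians(12)); 
c=np.array([.6403,-.2113,.1451])
off=(170,90)
ims=[]
for k in range(3):
    im=cv2.imread(f'pics/wa{k}.png'); im=cv2.resize(cv2.resize(im,(512,384))[110:240,190:330],None,fx=4,fy=4,interpolation=cv2.INTER_CUBIC)
    overlay(im,f,Ts[k],c,P,-70,-125,s=4,off=(190,110)); cv2.imwrite(f'pics/ow{k}.png',im)
E
```

```text
(no output)
```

View pics/ow0.png

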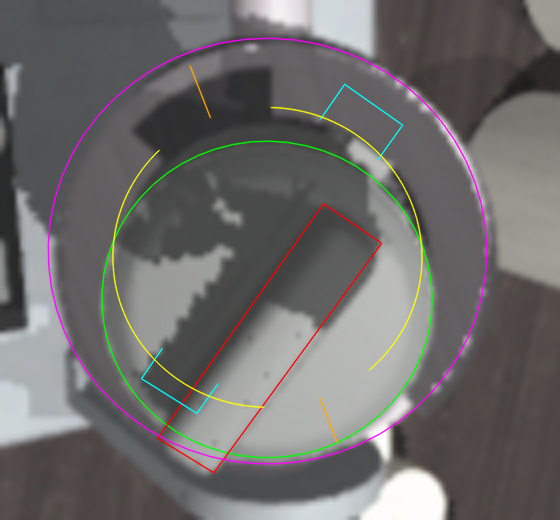

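View pics/ow2.png

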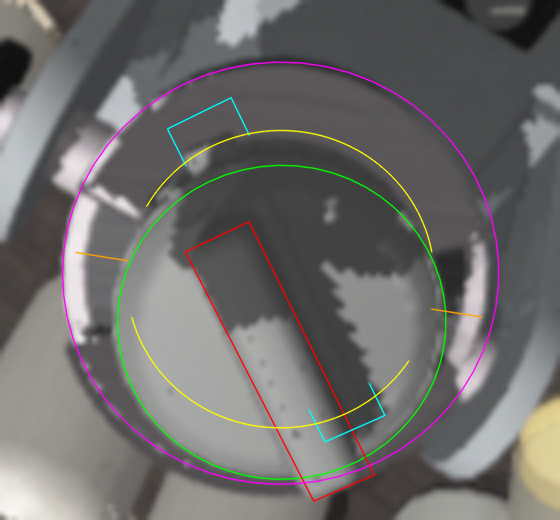

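View pics/ow1.png

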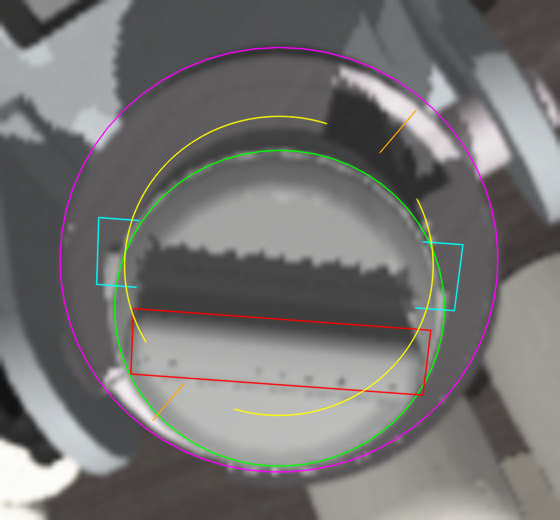

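```bash
cat >> h.py <<'E'
P=potR(np.radians(12)); A=P[:,2]
C=np.array([.6403,-.2113,.1451])
def jaw(deg,M=None): return np.cos(np.radians(deg))*P[:,0]+np.sin(np.radians(deg))*P[:,1]
def st(t=''):
    s=get_state();print(t,'t',round(s['clock'],2),'pos',s['position'].round(4),'F',s['contact_force'].round(1),'M',s['wrist_torque'].round(2),'gap',round(s['finger_gap'],3),'q6',round(s['q'][5],3))
    return s
E
python3 - <<'E'
from h import *
rot=toolrot(A,jaw(144))
movep(C+A*.12,rot); f=wsnap('pre.png'); st()
move_l(C+A*.056,.08); st('down')
grab(50); st('grabbed')
f=wsnap('gr.png')
E
```

```text
t 9.26 pos [ 0.5816 -0.2238  0.2491] F [ 0.5 -0.4 -0.9] M [-0.08  0.46 -0.04] gap 0.997 q6 1.381
down t 10.21 pos [ 0.6131 -0.2173  0.194 ] F [-0.6  0.1  0.5] M [-0.05  0.45 -0.04] gap 1.002 q6 1.43
grabbed t 10.86 pos [ 0.613  -0.2172  0.1939] F [-0.7  0.3  2.3] M [0.   0.49 0.02] gap 0.152 q6 1.43
```

View pics/gr.png

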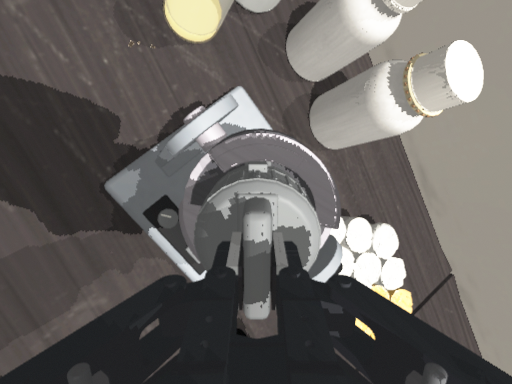

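View pics/pre.png

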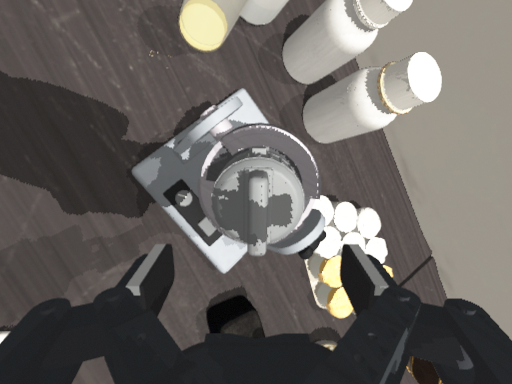

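```bash
python3 - <<'E'
from h import *
s=st('0'); q0=s['q'].copy()
for d in (15,30,42,50,56):
    q=q0.copy(); q[5]-=np.radians(d); set_joints(q); s=st(d)
    m=s['wrist_torque']; print('  axial',round(m@A,2))
    if abs(m@A)>1.0 or np.linalg.norm(s['contact_force'])>25: print('STOP');break
f=wsnap('turned.png'); np.save('turned.npy',f['cam_to_world'])
for n in('pot_slot','lid_lug'): print(n,[(d['centre'],d['score']) for d in tip_of('wrist',n)])
E
```

```text
0 t 10.91 pos [ 0.613  -0.2172  0.1939] F [-1.5  0.   1.4] M [-0.04  0.45 -0.02] gap 0.154 q6 1.43
15 t 11.27 pos [ 0.6133 -0.217   0.1941] F [0.3 0.9 1.3] M [0.08 0.18 0.19] gap 0.153 q6 1.171
  axial 0.1
30 t 11.62 pos [ 0.6132 -0.2172  0.194 ] F [0.6 0.6 0.6] M [0.02 0.18 0.01] gap 0.152 q6 0.91
  axial -0.02
42 t 11.94 pos [ 0.6128 -0.2174  0.1938] F [-0.9 -1.5  1. ] M [-0.15  0.6   0.07] gap 0.148 q6 0.702
  axial 0.08
50 t 12.2 pos [ 0.613  -0.2171  0.1939] F [-1.3  0.1  2. ] M [0.05 0.38 0.14] gap 0.155 q6 0.563
  axial 0.06
56 t 12.45 pos [ 0.6131 -0.217   0.1939] F [0.3 0.5 2.4] M [0.14 0.31 0.16] gap 0.151 q6 0.458
  axial 0.04
pot_slot [([253.7, 152.5], 0.94)]
lid_lug [([257.6, 159.2], 0.64)]
```

View pics/turned.png

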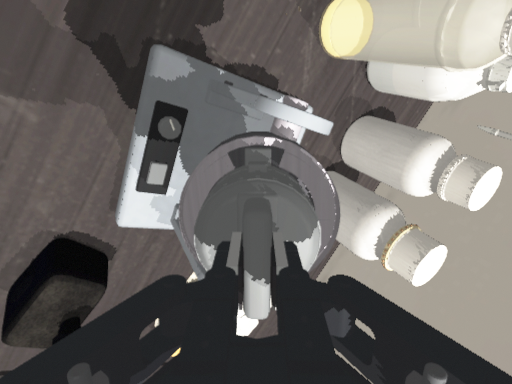

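```bash
python3 - <<'E'
from h import *
s=get_state(); p=s['position'].copy()
print(move_l(p+A*.02,.04,until_force=10)); s=st('20')
if (s['position']-p)@A>.018:
    print(move_l(p+A*.085,.08,until_force=12)); st('85')
f=wsnap('lift.png')
E
```

```text
False
20 t 13.25 pos [ 0.6029 -0.2193  0.2112] F [ 0.1  0.  -1.7] M [-0.12  0.64 -0.03] gap 0.157 q6 0.438
False
85 t 14.21 pos [ 0.5713 -0.2256  0.2671] F [ 0.6  0.3 -1.8] M [-0.12  0.63  0.03] gap 0.153 q6 0.387
```

View pics/lift.png

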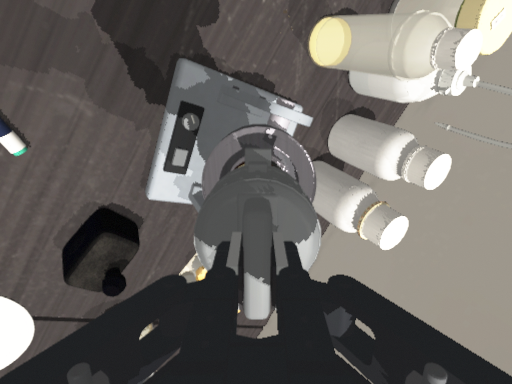

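```bash
python3 - <<'E'
from h import *
j=jaw(-160); print(j)
rot=toolrot(np.array([0,0,1.]),np.array([j[0],j[1],0]))
move_l([.55,-.10,.27],.2,rot=rot) ; st('a')
move_l([.565,-.015,.10],.2); st('b')
move_l([.565,-.015,.064],.08); st('c')
f=wsnap('pl.png')
print(move_l([.565,-.015,.045],.015,until_force=4)); st('d')
E
```

```text
[0.72490426 0.50374423 0.46984631]
a t 15.05 pos [ 0.5501 -0.1002  0.2693] F [-1.  -0.2 -1.4] M [-0.04  0.01 -0.  ] gap 0.15 q6 0.651
b t 16.15 pos [ 0.5658 -0.0158  0.1011] F [ 0.4 -0.5 -2.8] M [ 0.04 -0.05 -0.02] gap 0.153 q6 0.806
c t 16.75 pos [ 0.5651 -0.0151  0.064 ] F [-0.8 -0.4 -1. ] M [-0.03 -0.    0.03] gap 0.151 q6 0.806
True
d t 17.59 pos [ 0.5649 -0.0148  0.0527] F [-0.1  1.3  4.5] M [-0.07  0.06 -0.02] gap 0.153 q6 0.806
```

View pics/pl.png

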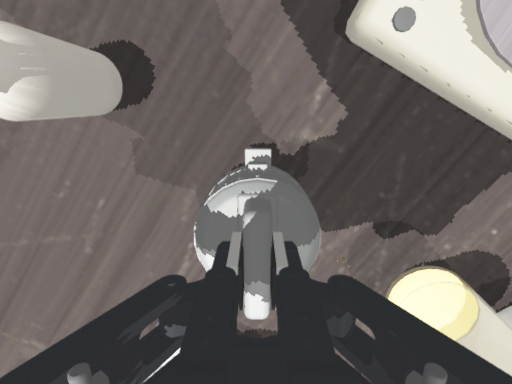

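```bash
python3 - <<'E'
from h import *
let_go(); st('rel'); p=get_state()['position']
move_l(p+[0,0,.10],.15)
move_l([.53,-.12,.27],.25)
for k,ang in enumerate((180,-120)):
    movep(C+A*.16,toolrot(A,jaw(ang))); f=wsnap(f'j{k}.png'); T=f['cam_to_world']; np.save(f'j{k}.npy',T)
    for n in('jar_mid','pot_nest','pot_slot','pot'): print(n,[(np.round(d['centre'],1).tolist(),round(d['score'],2)) for d in tip_of('wrist',n)][:2])
    C2=C+.0033*A; print('exp mid',proj(f,C2+.026*A),'nest',proj(f,C2+.01*A))
st()
snap('top','t1.png')
E
```

```text
rel t 18.29 pos [ 0.5639 -0.0147  0.0519] F [0.5 1.1 0.7] M [-0.01 -0.01  0.01] gap 0.999 q6 0.806
jar_mid [([258.5, 188.1], 0.59)]
pot_nest []
pot_slot [([244.6, 139.6], 0.93)]
pot []
exp mid [259.2801813  183.36320455] nest [259.2145464 179.2406955]
jar_mid [([255.3, 181.3], 0.76)]
pot_nest []
pot_slot [([285.2, 144.6], 0.74)]
pot []
exp mid [256.92790902 182.59750106] nest [256.92139661 178.51505568]
 t 21.92 pos [ 0.5621 -0.2279  0.2837] F [0.1 0.  0.6] M [-0.13  0.5  -0.01] gap 0.995 q6 -0.327
```

View pics/j0.png

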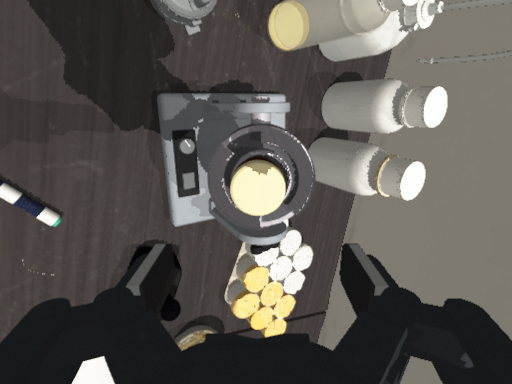

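View pics/j1.png

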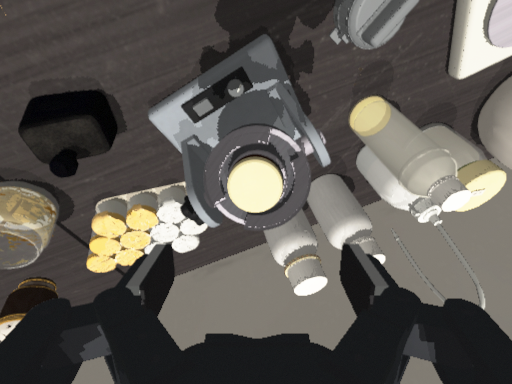

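View pics/t1.png

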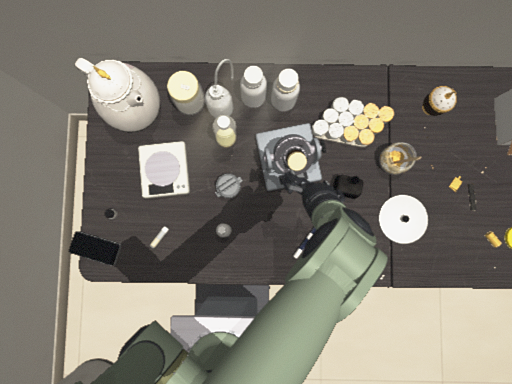

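```bash
python3 - <<'E'
from ov import *
fx=286.7811;f=dict(fx=fx,fy=fx,cx=256.7408,cy=191.8928)
C2=C+.0033*A; rs=[]
for k in range(2):
    im=cv2.imread(f'pics/j{k}.png').astype(int);T=np.load(f'j{k}.npy')
    m=((im[:,:,2]-im[:,:,0]>40)&(im[:,:,2]>150)).astype(np.uint8)
    n,l,s,ce=cv2.connectedComponentsWithStats(m); i=l[186,256]
    cn,_=cv2.findContours((l==i).astype(np.uint8),cv2.RETR_EXTERNAL,cv2.CHAIN_APPROX_NONE)
    e=cv2.fitEllipse(cv2.convexHull(cn[0])); print(k,s[i],e,'exp top',proj(f,C2+.042*A,T))
    rs.append(ray(f,e[0],T))
    b=cv2.resize(im[110:240,190:330].astype(np.uint8),None,fx=4,fy=4,interpolation=cv2.INTER_CUBIC)
    overlay(b,f,T,C2,P,-70,0,lid=False,s=4,off=(190,110))
    poly(b,f,T,[C2+P@[.027*np.cos(a),.027*np.sin(a),.042] for a in np.linspace(0,6.3,60)],(0,255,0),4,(190,110)); cv2.imwrite(f'pics/jo{k}.png',b)
x,e=tri(rs);print(x,e,P.T@(x-C2))
for r in rs:
    o,d=r; t=((C2+.042*A-o)@A)/(d@A);print(P.T@(o+d*t-C2))
E
```

```text
0 [ 230  164   56   52 2081] ((257.6208190917969, 188.894775390625), (52.54438018798828, 56.2825927734375), 85.52192687988281) exp top [259.3532795 187.9530339]
1 [ 227  159   56   54 2224] ((254.5758514404297, 185.57894897460938), (53.430328369140625, 55.52873229980469), 90.76927947998047) exp top [256.93518202 187.14200186]
[ 0.61843212 -0.21765342  0.18106119] [np.float64(0.0001058857267828261), np.float64(0.00010588572678295692)] [0.00168767 0.001668   0.03919878]
[0.00162969 0.00092145 0.042     ]
[0.00243509 0.00115187 0.042     ]
```

View pics/jo1.png

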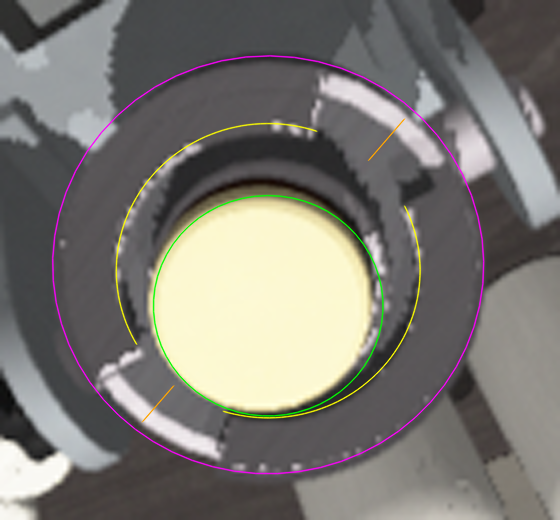

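View pics/jo0.png

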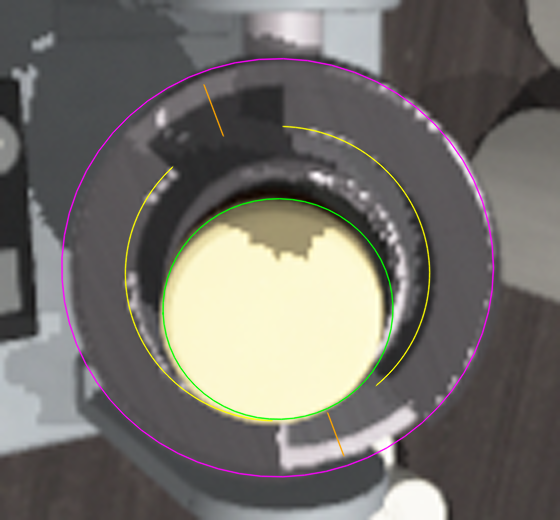

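```bash
python3 - <<'E'
from h import *
C2=C+.0033*A+.0018*P[:,0]+.001*P[:,1]
movep(C2+A*.10,toolrot(A,jaw(180))); st()
print(move_l(C2+A*.013,.07,until_force=8)); st('down')
wsnap('jd.png')
grab(40); st('grab'); wsnap('jg.png')
E
```

```text
t 22.98 pos [ 0.5885 -0.2234  0.2338] F [ 0.8 -1.1 -0.2] M [-0.13  0.46 -0.01] gap 0.996 q6 0.762
False
down t 24.38 pos [ 0.6311 -0.2145  0.1589] F [-0.   0.2  0.4] M [-0.09  0.4  -0.04] gap 1.0 q6 0.826
grab t 24.85 pos [ 0.631  -0.2145  0.159 ] F [-3.6  0.1  5.8] M [0.02 0.73 0.09] gap 0.592 q6 0.826
```

View pics/jg.png

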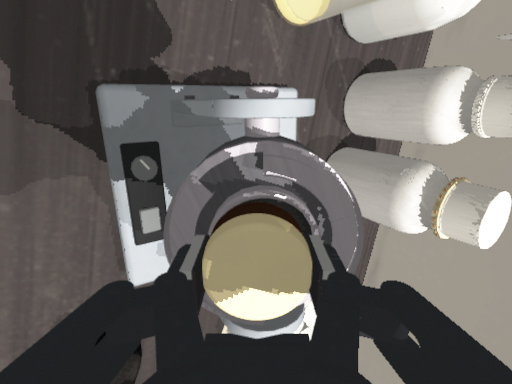

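```bash
python3 - <<'E'
from h import *
p=get_state()['position']
print(move_l(p+A*.012,.03,until_force=12)); st('12')
move_l(p+A*.11,.12); st('up'); wsnap('ju.png')
S=snap('scene','s2.png');T=grab_frame('top')
a=tip_of('scene','scale_pan');b=tip_of('top','scale_pan');print([d['centre'] for d in a],[d['centre'] for d in b])
for f,r in((S,a),(T,b)): print(onz(ray(f,r[0]['centre']),.046))
for n,f in(('scene',S),('top',T)):
    m=silhouettes(n,'scale_pan');print(n,[(d['centre'],d['score'],d['mask'].sum(),onz(ray(f,d['centre']),.046)) for d in m][:2])
E
```

```text
False
12 t 25.48 pos [ 0.6251 -0.2157  0.1695] F [ 0.9 -0.3 -0.9] M [-0.15  0.53  0.01] gap 0.596 q6 0.817
up t 26.44 pos [ 0.577  -0.2256  0.2536] F [-0.1  0.9 -1.3] M [-0.11  0.56 -0.01] gap 0.591 q6 0.744
[] [[160.0, 163.0]]Traceback (most recent call last):
  File "<stdin>", line 7, in <module>
IndexError: list index out of range
```

View pics/ju.png

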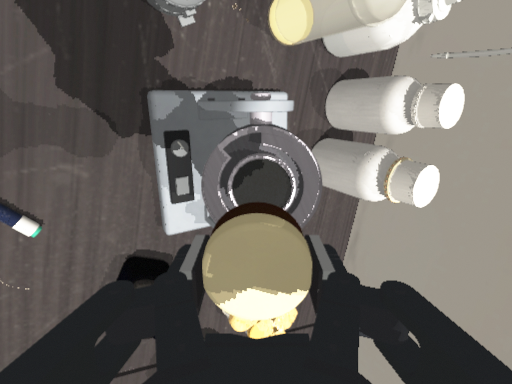

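```bash
python3 - <<'E'
from h import *
T=grab_frame('top');S=grab_frame('scene')
for n,f in(('scene',S),('top',T)):
    m=silhouettes(n,'scale_pan')[:1]
    for d in m:
        k=d['mask'].astype(np.uint8); print(n,d['score'],k.sum(),d['centre'])
i0=cv2.imread('pics/top0.png');i1=cv2.imread('pics/scene0.png')
cv2.imwrite('pics/pz.png',np.hstack([cv2.resize(i0[135:205,130:195],(390,420),interpolation=cv2.INTER_CUBIC),cv2.resize(i1[245:330,115:215],(400,340),interpolation=cv2.INTER_CUBIC).copy()[:340].__class__(0) if 0 else cv2.copyMakeBorder(cv2.resize(i1[245:330,115:215],(400,340),interpolation=cv2.INTER_CUBIC),0,80,0,0,0)]))
for p in((158.1,274.2),): print('scene',onz(ray(S,p),.046))
for p in((160.5,160.9),(160,163),(162,168)): print('top',onz(ray(T,p),.046))
E
```

```text
scene 0.96 3558 [166.2, 286.0]
top 0.98 2479 [163.4, 169.1]
scene [0.64147078 0.19144184 0.046     ]
top [0.63825494 0.20010715 0.046     ]
top [0.63151586 0.2014251  0.046     ]
top [0.61565762 0.19448379 0.046     ]
```

View pics/pz.png

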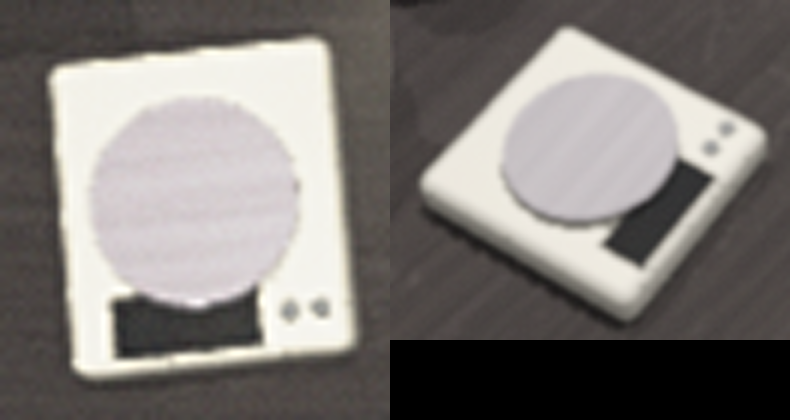

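```bash
python3 - <<'E'
from h import *
T=grab_frame('top');S=grab_frame('scene')
a=ray(T,(162.5,168.3));b=ray(S,(165.2,281.5));print(onz(a,.046),onz(b,.046),tri([a,b]))
rot=toolrot(np.array([0,0,1.]),np.array([.95,.1,0]))
move_l([.54,-.10,.26],.25,rot=rot)
g=np.array([.613,.194])
movep([.56,.10,.20],rot); st(); f=wsnap('sc.png'); np.save('sc.npy',f['cam_to_world'])
d=tip_of('wrist','scale_pan'); print(d); 
if d: print(onz(ray(f,d[0]['centre']),.046))
E
```

```text
[0.61472635 0.19286818 0.046     ] [0.61081157 0.19590363 0.046     ] (array([0.61508703, 0.19385737, 0.0400805 ]), [np.float64(0.0006980626393842885), np.float64(0.0006980626393844039)])
 t 28.52 pos [0.5603 0.0983 0.2005] F [-0.   0.1  0.6] M [-0.02  0.01 -0.03] gap 0.597 q6 1.512
[{'centre': [347.4, 87.7], 'score': 0.87}]
[0.63842359 0.19592159 0.046     ]
```

View pics/sc.png

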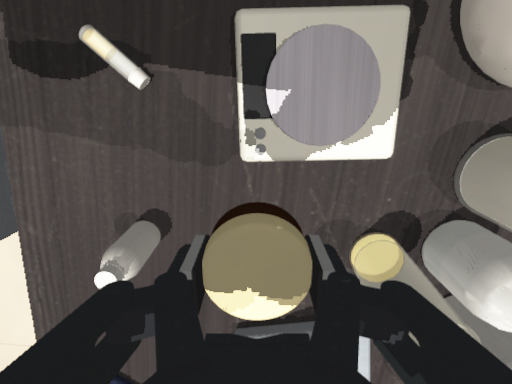

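```bash
python3 - <<'E'
from h import *
f=dict(fx=286.7811,fy=286.7811,cx=256.7408,cy=191.8928);T=np.load('sc.npy')
for u in((323.5,85),(268,85),(380,85),(323,25),(323,145.5)): print(onz(ray(f,u,T),.046))
g=np.array([.614,.194])
ax=np.array([np.cos(t) for t in np.linspace(0,6.3,60)])
im=cv2.imread('pics/sc.png')
q=np.array([proj(f,[g[0]+.056*np.cos(t),g[1]+.056*np.sin(t),.046],T) for t in np.linspace(0,6.3,60)]); cv2.polylines(im,[q.astype(int)],True,(0,255,0),1)
cv2.imwrite('pics/sco.png',cv2.resize(im[0:180,200:440],None,fx=3,fy=3))
E
```

```text
[0.61471144 0.19597784 0.046     ]
[0.56076801 0.1904302  0.046     ]
[0.66960625 0.20162332 0.046     ]
[0.6053203  0.24722851 0.046     ]
[0.62433652 0.13768143 0.046     ]
```

View pics/sco.png

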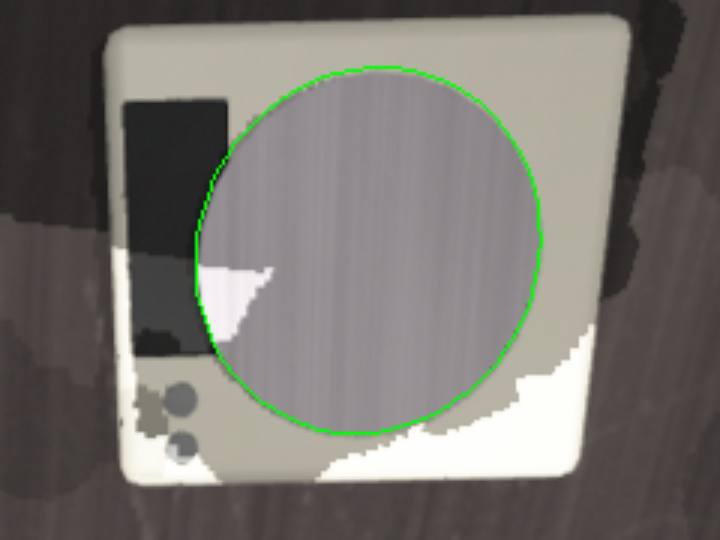

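```bash
python3 - <<'E'
from h import *
move_l([.614,.194,.13],.2); move_l([.614,.194,.060],.1); st()
print(move_l([.614,.194,.040],.012,until_force=4)); st('touch')
let_go(); st('rel')
move_l([.614,.194,.15],.1)
move_l([.55,.10,.24],.25); st(); f=wsnap('fin.png')
d=tip_of('wrist','jar_mid');print(d, d and onz(ray(f,d[0]['centre']),.062))
d=tip_of('top','jar_mid') if grab_frame('top') else 0;print(d)
snap('scene','fs.png');snap('top','ft.png')
E
```

```text
t 30.27 pos [0.6146 0.194  0.0607] F [ 0.5  0.4 -1. ] M [-0.02  0.05  0.01] gap 0.589 q6 1.657
True
touch t 31.22 pos [0.614  0.194  0.0495] F [-0.7  1.1  4.2] M [ 0.02  0.1  -0.  ] gap 0.594 q6 1.657
rel t 31.66 pos [0.6129 0.1939 0.0483] F [0.  1.2 0.1] M [-0.02 -0.04  0.04] gap 0.999 q6 1.657
 t 33.56 pos [0.5501 0.1003 0.2393] F [-0.7 -0.7 -0.5] M [ 0.03 -0.03  0.01] gap 1.002 q6 1.514
[{'centre': [328.8, 90.8], 'score': 0.69}, {'centre': [144.0, 65.3], 'score': 0.5}] [0.61505449 0.19480553 0.062     ]
[]
```

View pics/fin.png

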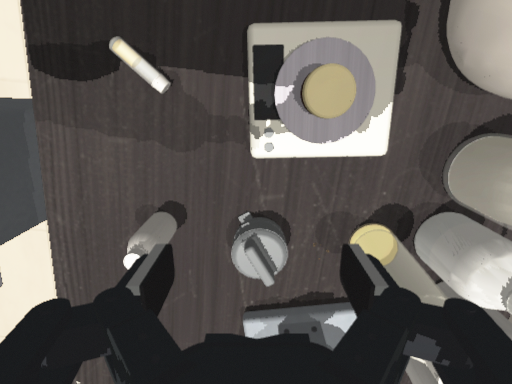

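View pics/fs.png

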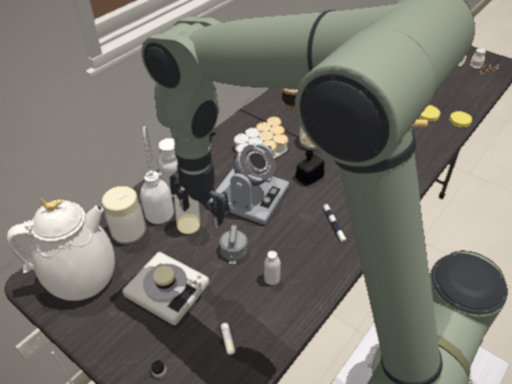

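View pics/ft.png

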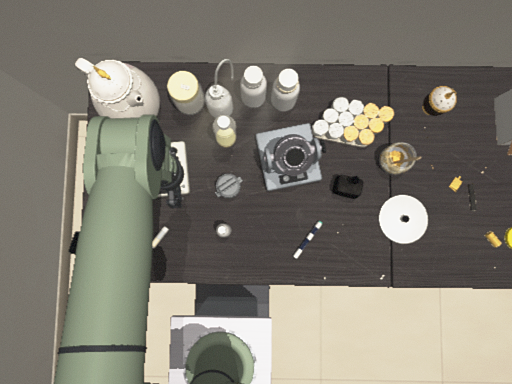

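```bash
python3 - <<'E'
from h import *
sleep(.5); st(); print(sign_off())
E
```

```text
t 34.36 pos [0.55   0.0999 0.2401] F [-0.1 -0.1 -0.1] M [-0.02  0.01  0.04] gap 1.003 q6 1.514
the job is handed in; nothing more can be done
None
```

The job is done and handed in at about 34 s, within the 61 s limit.

- **Lid:** I turned it 56° counter-clockwise with almost no resistance and lifted it 85 mm along the tilted axis with only its own weight on the wrist. It was lowered to contact (about 4 N) on the bare table between mixer and scale, at about (0.565, -0.015). It stands flat with the grip up.
- **Jar:** I lifted it out along the same axis and lowered it to contact (about 4 N) on the pan. The jar stands upright at about (0.615, 0.195), and the pan centre measured (0.614, 0.194).

In the last pictures the other things stand where they were, by eye, and the arm is clear with no force on the tool.

**Checks that disagreed:**
- The network put the pan centre about 24 mm too far back. I used the pan's outline instead, which agreed across three cameras to about 4 mm.
- My first estimate of the deck height was 3 mm low. I corrected it before picking up the jar.
- In the last top view the arm hid the jar, so its final position comes from the wrist camera; the scene picture, viewed by eye, agrees.

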